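Snap the U-bolt over the axle into its seat

ROBOT

A 6-joint arm with a two-finger parallel gripper is mounted at the origin on a cart in front of the work surface, level with it; the furniture and walls round the work are solid. World frame = base frame: x ahead of the robot, y to its left, z up, the work surface at z = 0. Lengths are in m, angles in rad, forces in N, time in s.
With the tool pointing down it reaches from about 0.3 to 0.775 m from the base axis. Payload 14.6 kg.
Tool frame: the origin (TCP) lies at the very end of the fingers, on their centre line; the grasp point (between the pads) lies 19 mm behind it; z points along the fingers, y is the line along which they close (so a half turn about z gives the same grasp; the last joint's range is limited). The gripper opens to 94 mm and grips with 3 to 60 N. Pads are 16 mm wide; open, the fingers measure 119 mm over their backs; the gripper's body (75 mm by 177 mm) begins 78 mm behind the grasp point.
Start: joints at [-1.254, 0.3, 1.521, -0, 1.321, -0.067], TCP at [0.206, -0.51, 0.205] pointing down, gripper open.
Joint ranges: [-3.03, 3.03], [-0.79, 2.21], [0.23, 2.52], [-1.04, 4.18], [0, 3.07], [-2.55, 2.55]. Speed limits (rad/s): [2.22, 2.22, 2.57, 3.14, 3.14, 3.14].

INTERFACE

Orientations are given as [roll, pitch, yaw] about the fixed x, y, z axes, in that order (R = Rz(yaw) Ry(pitch) Rx(roll)).
In Python, from station import ctrl, cams gives the robot as it stands. The module is installed in compiled form; this text tells all that it offers.
- The arm moves only by the tool arm_command, never from a script. Its argument "plan" is a list that holds one entry, the list of rows, each a list of 7 numbers: the shift along the tool's x, y, z in a scale on which 1.0 is 0.3 m, then the turn, a rotation vector about the tool's x, y, z in parts of the range, where 1.0 means 2 pi rad, then the closure, from -1 (fully open) to 1 (shut). A call has 1 to 12 rows; each row is the pose to reach, as a shift and turn from the pose commanded when the call began, along the tool's axes at that moment; what a row does not reach only later rows make up. A row lasts 1/10 s, in which the tool goes at most 50 mm and 8.59 degrees, less where a joint would pass 70% of its speed; a pose out of reach is approached as far as the arm can. No shift or turn number may pass 1 either way. A call with a gripper value outside its range is refused whole. The fingers move at their own pace and stop on an object; "squeeze" is the grip in N (left out, the last holds). Time passes only in rows, so rows that repeat a pose let the fingers close. It gives the time, the measured TCP pose, the force, the opening and the grip force at its end, in the units of the state.
- ctrl.get_obs(): the state, without advancing time (a new reading comes with each control period).
- cams.camera(name): name is "side" or "top"; returns (picture, depth): 384x512x3 uint8, blue, green, red; 384x512 float32, m along the optical axis (not along the pixel's ray), 0 where there is no reading.
- cams.camera_info(name): a dict with "fx", "fy", "cx", "cy" (pixels), "world_to_cam" (4x4, takes a point from world to camera coordinates). Camera axes: x right, y down, z forward; pixel columns grow to the right and rows downward; lengths in m; the calibration is good to about 2 mm. A picture is of the moment at which its call begins. camera_info takes no time and is no camera call.
- ctrl.hand_in(): hands the job in; it is judged then, once.
The state is a dict: "time_s": time; "qpos": joint angles; "joint_vel": joint speeds; "tau": joint torques, N m; "ee_pos": TCP position; "eef_rot": TCP orientation; "force": force on the tool from outside, world axes, zero at the start; "moment": the same for the moment, N m; "grip_width": finger opening in m; "grip_force": force on a finger pad.
Only numpy, scipy, OpenCV 4.12 (cv2) and the standard library are available. Lean on these libraries where they do the work, as an engineer would, in place of code of your own. Each camera call takes 0.05 s, during which the arm holds its last target. There are 200 camera calls.

TASK

Two U-bolts stand in the wooden parts block: take the wide one, pass its legs down either side of the axle tube and through the two holes of the axle seat below, and press it fully home until both spring catches have snapped in and it stands upright with its bow on the axle, then let go. The seat still floats in its slotted feet, so feel for the holes, and never push on the jig with more than about 35 N. Leave the narrow U-bolt where it stands.

Things in the scene. Friction and masses are not known exactly. Their poses are not given: they have to be found in the camera images.
- axle_jig: Jig fixed on the table: plywood board 140 (x) x 168 (y) x 15 mm with a 22 mm steel axle tube along its y, axle centre 70 mm above the table, in two grey pillow blocks at y = +-61 mm (20 mm wide, tops at 90 mm), a 72 mm wheel on each end (from y = +-80 mm, tops at 106 mm). Origin: centre of the board's underside, z up. Its middle carries the dark steel axle seat.
- axle_top (a point): Top of the axle tube at mid-length, 81 mm above the table, straight above the jig's origin; axes as the jig's. The inside of the U-bolt's bow rests on the axle's top when it is fully home: the U-bolt's origin is then 25 mm above the table.
- seat_mid (a point): Middle of the seat's travel, at the level of its flat top, 50 mm above the table, under the axle. The seat is a bent plate 80 (x) x 72 (y) x 6 mm with two 11 mm round holes, sharp-edged, at x = -18 and +18 mm, equal in y. Its slotted feet let it stand up to 14 mm either way along y of this point; where is NOT reported. It slides against about 10 N, with hard stops.
- catch_mid (a point): Midpoint, 35 mm above the table, at the level of the two sprung ball catches under the seat, one on the outer side of each hole (they move with the seat). The leg tips meet the balls about 12 mm before home; pushing both aside takes a brief 8 to 15 N in all, then a drag of a few N, until they snap into the grooves and hold the bow down on the axle. The U-bolt's weight is not enough.
- wide_u_bolt: Wide U-bolt, loose, 8 mm round steel rod, 0.06 to 0.13 kg: two legs 36 mm apart between centres (44 mm outside, 28 mm inside), straight for 42 mm, then a half-round bow. Origin midway between the leg tips; z from tips to bow, x from leg to leg, y square to the U. Tips have a 1 mm chamfer; groove 8 to 13.5 mm above the tips. It starts upright in a slot of the block.
- wide_bow (a point): Top of the wide U-bolt's bow, outer side, 64 mm from the origin along its z; axes as the U-bolt's. The legs can be gripped across their 44 mm outside width (x) just below the bow, 30 to 45 mm above the tips, from above; along the axle the pillow blocks leave fingers little room.
- narrow_u_bolt: Narrow U-bolt, the same rod and legs but 24 mm apart between centres (32 mm outside), 58 mm tall: too narrow for the axle. Origin midway between its leg tips. It stands in the other slot and stays there.
- parts_block: Wooden block fixed on the table, 105 (x) x 110 (y) x 30 mm, origin at the centre of its underside. Two slots, each 61 mm long (x), 11 mm wide (y) and 25 mm deep, at y = -30 and +30 mm; a U-bolt stands in each, legs down, its plane along the slot, its tips 5 mm above the table. Which one is in which slot varies.
Not all that is in view belongs to the job. What is shaped like the wide_u_bolt but orange or yellow is not meant.

How it is judged:
By the outcome, as a careful person would: the job done as asked, in the order asked, and still so for the second after the job is handed in, with the robot touching nothing.
It also fails if it takes over 54 s, if anything falls off the work surface, if the arm or the gripper's body presses on something with over 40 N, if the wrist force passes 120 N, or if a joint passes its speed limit or range.

## Working session

There is one attempt and no reset: what is moved stays moved. The work goes in short steps, Python scripts to look and compute and a tool call to move; the robot and the scene stay as the last step left them, time stands still between calls to the robot, and variables do not carry over. Pictures are saved under pics/ and viewed, at most 10 in all, crops included, and the job is handed in when it is done.

Besides the shell and the picture viewer there is one more tool, called after "Request:" as name(argument=value, ...), one argument or row to a line, values as JSON. arm_command: Moves the arm, as the interface text tells. Its arguments: {"type":"object","properties":{"plan":{"type":"array"},"squeeze":{"type":"number"}},"required":["plan"]}

```bash
mkdir -p pics; cat > h.py <<'E'
import numpy as np, cv2
from station import ctrl, cams
def grab(n):
    p,d=cams.camera(n); cv2.imwrite(f'pics/{n}_raw.png',p); np.save(f'pics/{n}_d.npy',d); return p,d
def world(n,u,v,z):
    i=cams.camera_info(n); c=np.array([(u-i['cx'])/i['fx']*z,(v-i['cy'])/i['fy']*z,z,1])
    return (np.linalg.inv(i['world_to_cam'])@c)[:3]
def ray(n,u,v):
    o=world(n,u,v,0); d=world(n,u,v,1)-o; return o,d
def atz(n,u,v,h):
    o,d=ray(n,u,v); return o+d*(h-o[2])/d[2]
def tri(a,b):
    (o1,d1),(o2,d2)=ray('side',*a),ray('top',*b)
    s=np.linalg.lstsq(np.c_[d1,-d2],o2-o1,rcond=None)[0]
    p,q=o1+s[0]*d1,o2+s[1]*d2; return (p+q)/2,np.linalg.norm(p-q)
def cloud(n,d):
    v,u=np.mgrid[:d.shape[0],:d.shape[1]]; i=cams.camera_info(n)
    c=np.stack([(u-i['cx'])/i['fx']*d,(v-i['cy'])/i['fy']*d,d,np.ones_like(d)],-1)
    return (c@np.linalg.inv(i['world_to_cam']).T)[...,:3]
E
python3 - <<'E'
from h import *
o=ctrl.get_obs(); print(o)
for n in('side','top'):
    p,d=grab(n); print(n,(d>0).mean(),cams.camera_info(n))
    cv2.imwrite(f'pics/{n}1.png',cv2.resize(p,(800,600),interpolation=cv2.INTER_CUBIC))
E
```

```text
{'time_s': 0.0, 'qpos': array([-1.25360233e+00,  3.00465106e-01,  1.52157829e+00,  4.16386387e-07,
        1.32072542e+00, -6.66446845e-02]), 'joint_vel': array([ 0.00102329,  0.00069424,  0.00036689, -0.0002391 ,  0.0001891 ,
        0.00099586]), 'tau': array([-5.46589145e-04, -5.31802046e+01, -3.52736986e+01,  7.07854866e-02,
        2.43411813e-02, -9.38010339e-05]), 'ee_pos': array([ 0.205856  , -0.50973302,  0.20489081]), 'eef_rot': array([-3.14041913e+00, -7.87294386e-05,  3.83838530e-01]), 'force': array([-0.09651961, -0.18118292, -0.49761838]), 'moment': array([-0.02465387,  0.03497539,  0.05508071]), 'grip_force': 0.0, 'grip_width': 0.09388190957951692}
side 0.9960886637369791 {'fx': 450.6938451182505, 'fy': 450.6938451182505, 'cx': 253.9182487031896, 'cy': 187.32776263844846, 'world_to_cam': array([[ 0.92450364, -0.38116874,  0.00184817, -0.50301856],
       [-0.13156674, -0.32365099, -0.93698465,  0.07110039],
       [ 0.35774742,  0.86600256, -0.34936564,  0.88446094],
       [ 0.        ,  0.        ,  0.        ,  1.        ]])}
top 0.9959665934244791 {'fx': 449.00786581410574, 'fy': 449.00786581410574, 'cx': 258.5006176582595, 'cy': 190.42980613165398, 'world_to_cam': array([[ 0.02359263, -0.99971419, -0.00386235, -0.21547894],
       [-0.97744153, -0.02225556, -0.21003035,  0.44644752],
       [ 0.20988436,  0.00873039, -0.97768724,  0.91142569],
       [ 0.        ,  0.        ,  0.        ,  1.        ]])}
```

View pics/side1.png

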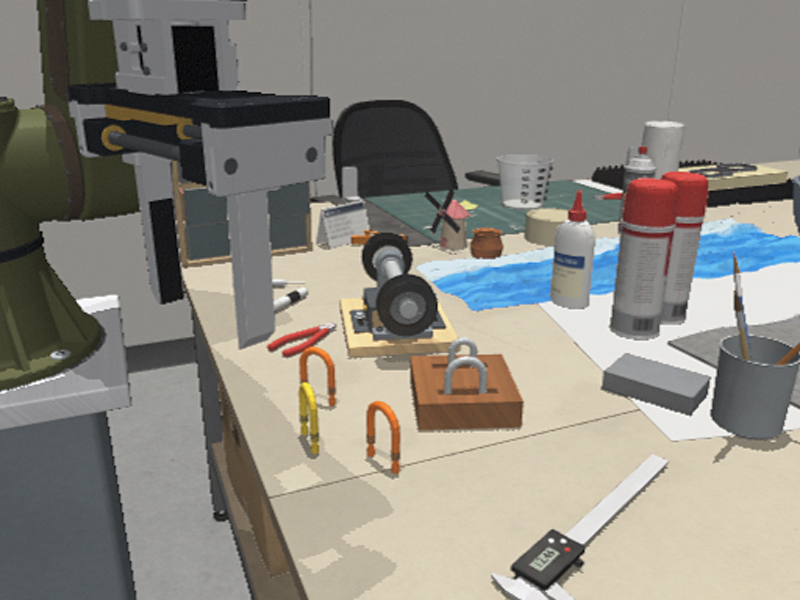

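View pics/top1.png

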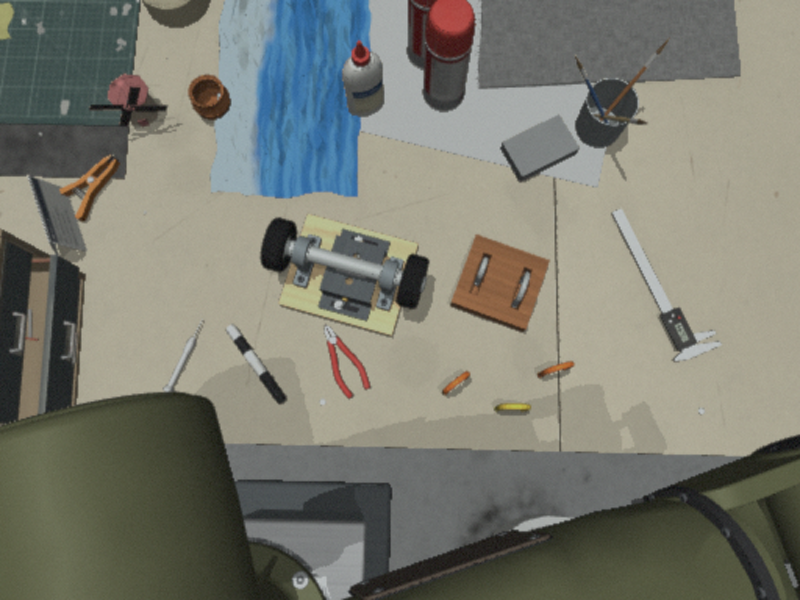

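The pictures show two grey U-bolts in the block. In the side view (800x600) they are at (466,375) and (463,350), which match top (523,288) and (482,270). The orange and yellow ones at top (457,383), (556,369) and (512,407) are decoys. The jig is at top (345,265). I'll enlarge crops to find the wide one and measure.

```bash
python3 - <<'E'
from h import *
S=cv2.imread('pics/side_raw.png');T=cv2.imread('pics/top_raw.png')
# crops
a=cv2.resize(S[210:280,258:338],None,fx=5,fy=5,interpolation=cv2.INTER_CUBIC) #400x350
b=cv2.resize(T[145:215,280:360],None,fx=5,fy=5,interpolation=cv2.INTER_CUBIC)
cv2.imwrite('pics/block.png',np.hstack([a,b]))
j=cv2.resize(T[132:220,162:280],None,fx=6.7,fy=6.7,interpolation=cv2.INTER_CUBIC)
cv2.imwrite('pics/jig.png',j); print(j.shape)
# block top & ubolts by depth
d=np.load('pics/top_d.npy');P=cloud('top',d);Z=P[...,2]
v,u=np.mgrid[:384,:512]
B=(u>285)&(u<355)&(v>148)&(v<214)
m=B&(Z>.022)&(Z<.036)
r=cv2.minAreaRect(P[m][:,:2].astype(np.float32)*1000); print('block',r,np.median(Z[m]))
m2=B&(Z>.042)
n,l=cv2.connectedComponents(m2.astype(np.uint8))
for k in range(1,n):
    q=P[l==k]; print('U',len(q),cv2.minAreaRect(q[:,:2].astype(np.float32)*1000),q[:,2].max(),u[l==k].mean(),v[l==k].mean())
J=(u>165)&(u<280)&(v>132)&(v<216)
m=J&(Z>.010)&(Z<.02); print('board',cv2.minAreaRect(P[m][:,:2].astype(np.float32)*1000),np.median(Z[m]))
m=J&(Z>.074)&(Z<.09)
q=P[m]; print('axle-ish',cv2.minAreaRect(q[:,:2].astype(np.float32)*1000))
m=J&(Z>.095); q=P[m]; n,l=cv2.connectedComponents(m.astype(np.uint8))
for k in range(1,n):
    q=P[l==k]; print('wheel',len(q),cv2.minAreaRect(q[:,:2].astype(np.float32)*1000),q[:,2].max())
m=J&(Z>.045)&(Z<.056); q=P[m]; print('seat',m.sum(),cv2.minAreaRect(q[:,:2].astype(np.float32)*1000),np.median(q[:,2]))
d=np.load('pics/side_d.npy');P=cloud('side',d);Z=P[...,2]
B=(u>258)&(u<338)&(v>205)&(v<280)&(Z>.036)
n,l=cv2.connectedComponents(B.astype(np.uint8))
for k in range(1,n):
    q=P[l==k]; print('sideU',len(q),cv2.minAreaRect(q[:,:2].astype(np.float32)*1000),q[:,2].max(),u[l==k].mean(),v[l==k].mean())
E
```

```text
(590, 791, 3)
block ((482.677001953125, -338.7112121582031), (110.08329010009766, 106.90094757080078), 70.9112319946289) 0.030468617902296935
U 1 ((250.1660614013672, -213.43850708007812), (0.0, 0.0), 0.0) 0.9840245377190694 304.0 152.0
U 1 ((250.1660614013672, -213.43850708007812), (0.0, 0.0), 0.0) 0.9840245377190694 326.0 154.0
U 1 ((250.1660614013672, -213.43850708007812), (0.0, 0.0), 0.0) 0.9840245377190694 328.0 156.0
U 1 ((250.1660614013672, -213.43850708007812), (0.0, 0.0), 0.0) 0.9840245377190694 354.0 158.0
U 1 ((250.1660614013672, -213.43850708007812), (0.0, 0.0), 0.0) 0.9840245377190694 310.0 163.0
U 56 ((378.0513610839844, -266.5543518066406), (7.869560241699219, 276.8425598144531), 69.07319641113281) 0.9840245377190694 308.30357142857144 171.76785714285714
U 1 ((250.1660614013672, -213.43850708007812), (0.0, 0.0), 0.0) 0.9840245377190694 314.0 164.0
U 1 ((250.1660614013672, -213.43850708007812), (0.0, 0.0), 0.0) 0.9840245377190694 319.0 175.0
U 78 ((469.02508544921875, -365.4964599609375), (7.957329750061035, 41.13579559326172), 72.27175903320312) 0.0714703145497485 334.
[... 5685 characters left out ...]
0 250.0
sideU 2 ((157.9833221435547, -934.6686401367188), (0.0, 0.0), 0.0) 0.37654990066241645 272.5 259.5
sideU 1 ((157.9833221435547, -934.6686401367188), (0.0, 0.0), 0.0) 0.37654990066241645 313.0 264.0
sideU 1 ((157.9833221435547, -934.6686401367188), (0.0, 0.0), 0.0) 0.37654990066241645 334.0 267.0
sideU 1 ((157.9833221435547, -934.6686401367188), (0.0, 0.0), 0.0) 0.37654990066241645 261.0 275.0
sideU 1 ((157.9833221435547, -934.6686401367188), (0.0, 0.0), 0.0) 0.37654990066241645 278.0 277.0
sideU 1 ((157.9833221435547, -934.6686401367188), (0.0, 0.0), 0.0) 0.37654990066241645 296.0 279.0
sideU 1 ((157.9833221435547, -934.6686401367188), (0.0, 0.0), 0.0) 0.37654990066241645 327.0 279.0
```

View pics/block.png

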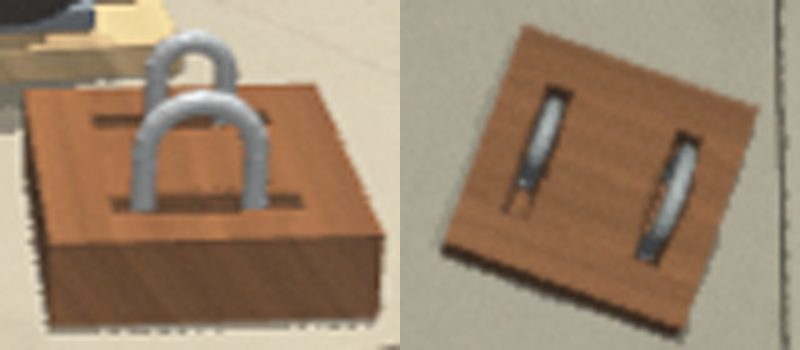

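View pics/jig.png

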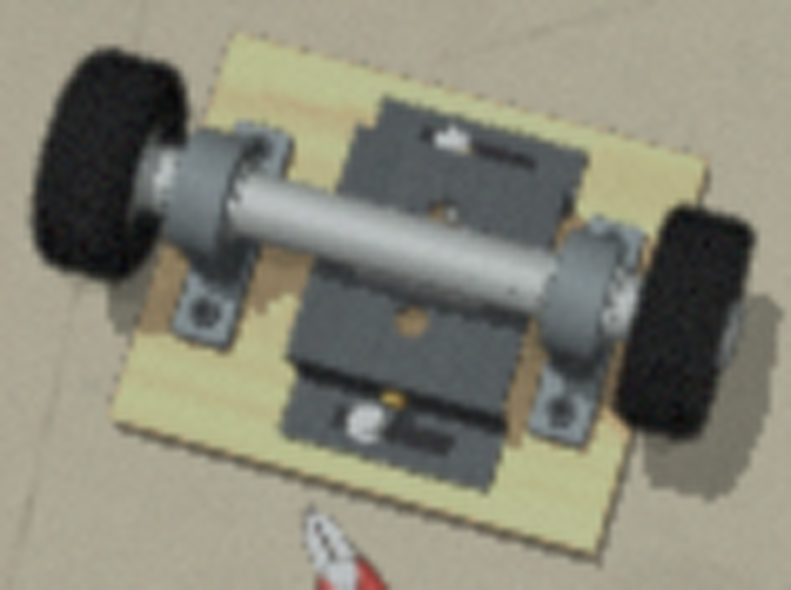

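The wide U-bolt is the nearer one in the side view, at crop (200,150), which is the right slot in the top view, crop (670,200). Its legs are about 114 px apart in the crop against about 75 px for the other, and it is grey. The seat's near hole is at jig crop (411,322) and the far hole at (445,212). Next I'll fit models to the depth from both cameras.

```bash
cat > fit.py <<'E'
from h import *
from scipy.optimize import least_squares
def ufit(P,p0,zmin=.034):
    # p: x,y,yaw,ztip ; points within 12 mm of model
    def dist(p,Q):
        a=(Q[:,0]-p[0])*np.cos(p[2])+(Q[:,1]-p[1])*np.sin(p[2]); b=-(Q[:,0]-p[0])*np.sin(p[2])+(Q[:,1]-p[1])*np.cos(p[2]); h=Q[:,2]-p[3]
        inpl=np.where(h>.042,np.hypot(a,h-.042)-.018,np.abs(a)-.018)
        return np.hypot(inpl,b)-.004
    p=np.array(p0)
    for t in(.010,.006,.004,.003):
        Q=P[(P[:,2]>zmin)]; Q=Q[np.abs(dist(p,Q))<t]
        p=least_squares(dist,p,args=(Q,),loss='soft_l1',f_scale=.001).x
    return p,len(Q),np.sqrt(np.mean(dist(p,Q)**2))
def axfit(P,p0,c):
    def dist(p,Q):
        b=-(Q[:,0]-c[0])*np.sin(p[1])+(Q[:,1]-c[1])*np.cos(p[1])-p[0]
        return np.hypot(b,Q[:,2]-p[2])-.011
    p=np.array(p0)
    for t in(.010,.005,.003):
        s=(P[:,0]-c[0])*np.cos(p[1])+(P[:,1]-c[1])*np.sin(p[1])
        Q=P[(np.abs(s)<.045)&(P[:,2]>.062)]; Q=Q[np.abs(dist(p,Q))<t]
        p=least_squares(dist,p,args=(Q,),loss='soft_l1',f_scale=.001).x
    return p,len(Q),np.sqrt(np.mean(dist(p,Q)**2))
E
python3 - <<'E'
from fit import *
c=np.array([.4906,-.1264])
for n in('top','side'):
    P=cloud(n,np.load(f'pics/{n}_d.npy')).reshape(-1,3)
    p,k,r=ufit(P,[.469,-.3655,-.32,.005]); print(n,'U',p.round(4),np.degrees(p[2]).round(2),k,r)
    p,k,r=axfit(P,[0,1.32,.07],c); a=c+p[0]*np.array([-np.sin(p[1]),np.cos(p[1])]); print(n,'axle pt',a.round(4),np.degrees(p[1]).round(2),p[2],k,r)
for uv in((411,322),(445,212)):
    u,v=(uv[0]+.5)/6.7+161.5,(uv[1]+.5)/6.7+131.5
    print('hole',atz('top',u,v,.05).round(4), atz('top',u,v,.047).round(4))
for uv in((240,35),(708,160),(600,553),(115,415)):
    print('board corner',atz('top',uv[0]/6.7+161.5,uv[1]/6.7+131.5,.015).round(4))
E
```

```text
top U [ 0.4703 -0.3662 -0.321   0.006 ] -18.39 79 0.0010638932028001753
top axle pt [ 0.4923 -0.1268] 75.41 0.07044432170880027 423 0.0011482050158839899
side U [ 0.4676 -0.3665 -0.3288  0.0046] -18.84 248 0.0009204294141215255
side axle pt [ 0.4892 -0.126 ] 75.4 0.069494273503494 95 0.00048561840124557225
hole [ 0.4726 -0.1284  0.05  ] [ 0.4733 -0.1282  0.047 ]
hole [ 0.5092 -0.1379  0.05  ] [ 0.51   -0.1377  0.047 ]
board corner [ 0.5795 -0.0632  0.015 ]
board corner [ 0.5391 -0.2223  0.015 ]
board corner [ 0.4051 -0.1898  0.015 ]
board corner [ 0.4474 -0.0289  0.015 ]
```

```bash
cat > mv.py <<'E'
import sys
from h import *
from scipy.spatial.transform import Rotation as R
# args: x y z(mm, TCP) yaw(deg): prints row from the current measured pose
o=ctrl.get_obs(); A=R.from_euler('xyz',o['eef_rot']); t=[float(a) for a in sys.argv[1:5]]
B=R.from_euler('xyz',[np.pi,0,np.radians(t[3])])
print((A.inv().apply(np.array(t[:3])-o['ee_pos']*1000)).round(1),(A.inv()*B).as_rotvec().round(4))
E
python3 mv.py 469 -366.4 120 71.4; python3 mv.py 469 -366.4 33.5 71.4
```

```text
[297.7 -34.3  85. ] [-9.000e-04 -5.000e-04 -8.624e-01]
[297.6 -34.2 171.5] [-9.000e-04 -5.000e-04 -8.624e-01]
```

Units first: shifts go in shares of 0.3 m and turns go in shares of 2 pi rad. So 297.7 mm / 300 = 0.9923, -34.3 mm / 300 = -0.1143, -0.862 rad / 6.2832 = -0.1372.

Request:
arm_command(
  plan=[
    [[0.9923,-0.1143,0.2833,-0.0002,-0.0001,-0.1372,-1],[0.9923,-0.1143,0.2833,-0.0002,-0.0001,-0.1372,-1],[0.9923,-0.1143,0.2833,-0.0002,-0.0001,-0.1372,-1],[0.9923,-0.1143,0.2833,-0.0002,-0.0001,-0.1372,-1],[0.9923,-0.1143,0.2833,-0.0002,-0.0001,-0.1372,-1],[0.9923,-0.1143,0.2833,-0.0002,-0.0001,-0.1372,-1],[0.9923,-0.1143,0.2833,-0.0002,-0.0001,-0.1372,-1],[0.9923,-0.1143,0.2833,-0.0002,-0.0001,-0.1372,-1],[0.9923,-0.1143,0.2833,-0.0002,-0.0001,-0.1372,-1]],
  ],
  squeeze=40,
)

```text
time_s: 1.0
ee_pos: [0.4684, -0.3673, 0.1206]
eef_rot: [3.141, 0.001, 1.244]
force: [0.1, -0.2, 1.0]
grip_width: 0.0938
grip_force: 0.0
```

```bash
python3 mv.py 469 -366.4 34 71.4; python3 -c "
from h import *
print(ctrl.get_obs()['qpos'])"
```

```text
[ 1.1  0.3 86.6] [ 0.0005  0.001  -0.0018]
[-7.26195676e-01  4.77360915e-01  1.48033400e+00 -7.95144545e-04
  1.18309022e+00 -3.99466964e-01]
```

To row units: 86.5 mm / 300 = 0.2883, 70 mm / 300 = 0.2333.

Request:
arm_command(
  plan=[
    [[0.0033,0.001,0.1333,0,0,0,-1],[0.0033,0.001,0.2333,0,0,0,-1],[0.0033,0.001,0.2883,0,0,0,-1],[0.0033,0.001,0.2883,0,0,0,-1],[0.0033,0.001,0.2883,0,0,0,1],[0.0033,0.001,0.2883,0,0,0,1],[0.0033,0.001,0.2883,0,0,0,1],[0.0033,0.001,0.2883,0,0,0,1],[0.0033,0.001,0.2883,0,0,0,1],[0.0033,0.001,0.2883,0,0,0,1]],
  ],
  squeeze=40,
)

```text
time_s: 2.0
ee_pos: [0.4698, -0.3659, 0.0341]
eef_rot: [3.141, 0.001, 1.246]
force: [0.4, -0.9, -1.0]
grip_width: 0.0494
grip_force: 0.0
```

Request:
arm_command(
  plan=[
    [[0,0,0,0,0,0,1],[0,0,0,0,0,0,1],[0,0,0,0,0,0,1],[0,0,0,0,0,0,1]],
  ],
  squeeze=40,
)

```text
time_s: 2.4
ee_pos: [0.4698, -0.366, 0.034]
eef_rot: [3.141, 0.001, 1.246]
force: [-0.1, -0.7, 0.3]
grip_width: 0.043
grip_force: 40.0
```

To row units: -120 mm / 300 = -0.4, -75 mm / 300 = -0.25.

Request:
arm_command(
  plan=[
    [[0,0,-0.1,0,0,0,1],[0,0,-0.25,0,0,0,1],[0,0,-0.4,0,0,0,1],[0,0,-0.4,0,0,0,1],[0,0,-0.4,0,0,0,1]],
  ],
  squeeze=50,
)

```text
time_s: 2.9
ee_pos: [0.4698, -0.3659, 0.1543]
eef_rot: [3.14, 0.001, 1.246]
force: [-0.4, 0.4, -1.5]
grip_width: 0.0426
grip_force: 50.0
```

```bash
python3 mv.py 489.2 -132.9 150 75.4
```

```text
[227.  -56.    3.9] [ 0.0017  0.0013 -0.0702]
```

To row units: 227 mm / 300 = 0.7567, 180 mm / 300 = 0.6, 0.001 rad / 6.2832 = 0.0002.

Request:
arm_command(
  plan=[
    [[0.15,-0.0367,0,0,0,-0.0032,1],[0.3,-0.0733,0,0,0,-0.0064,1],[0.45,-0.11,0,0,0,-0.0111,1],[0.6,-0.1467,0,0,0,-0.0111,1],[0.7567,-0.1867,0.0133,0.0002,0.0002,-0.0111,1],[0.7567,-0.1867,0.0133,0.0002,0.0002,-0.0111,1],[0.7567,-0.1867,0.0133,0.0002,0.0002,-0.0111,1],[0.7567,-0.1867,0.0133,0.0002,0.0002,-0.0111,1]],
  ],
)

```text
time_s: 3.7
ee_pos: [0.4888, -0.1336, 0.1489]
eef_rot: [-3.139, -0.0, 1.315]
force: [-0.7, -0.3, -1.3]
grip_width: 0.0424
grip_force: 50.0
```

```bash
python3 - <<'E'
from fit import *
o=ctrl.get_obs(); e=o['ee_pos']; y=o['eef_rot'][2]; print(e,np.degrees(y),o['force'])
c=np.array([.4906,-.1264]); ims=[]
for n in('top','side'):
    p,d=grab(n); P=cloud(n,d).reshape(-1,3)
    q,k,r=ufit(P,[e[0],e[1],y-np.pi/2,e[2]-.028],e[2]-.031); print(n,'U',q.round(4),np.degrees(q[2]).round(2),k,r,'tip-TCP',(q[[0,1,3]]-e).round(4))
    p2,k,r=axfit(P,[0,1.316,.07],c); a=c+p2[0]*np.array([-np.sin(p2[1]),np.cos(p2[1])]); print(n,'axle',a.round(4),np.degrees(p2[1]).round(2),p2[2].round(4),k)
    i=cams.camera_info(n); w=i['world_to_cam']@np.r_[e[0],e[1],.08,1]; u,v=int(i['fx']*w[0]/w[2]+i['cx']),int(i['fy']*w[1]/w[2]+i['cy']); print(u,v)
    ims.append(cv2.resize(p[v-50:v+50,u-33:u+33],None,fx=6,fy=6,interpolation=cv2.INTER_CUBIC))
cv2.imwrite('pics/hov.png',np.hstack(ims)[:600,:800])
E
```

```text
[ 0.4888089  -0.13355515  0.14887161] 75.34743030182098 [-0.68105907 -0.33659033 -1.2848656 ]
top U [ 0.4888 -0.1336 -0.2557  0.1209] -14.65 0 nan tip-TCP [ 0.     0.    -0.028]
top axle [ 0.4917 -0.1267] 76.72 0.0702 158
224 168
side U [ 0.4866 -0.1379 -0.4235  0.1244] -24.27 289 0.0014547261852261633 tip-TCP [-0.0022 -0.0044 -0.0245]
side axle [ 0.4891 -0.126 ] 75.49 0.0695 96
253 175
  return _methods._mean(a, axis=axis, dtype=dtype,
  ret = ret.dtype.type(ret / rcount)
```

View pics/hov.png

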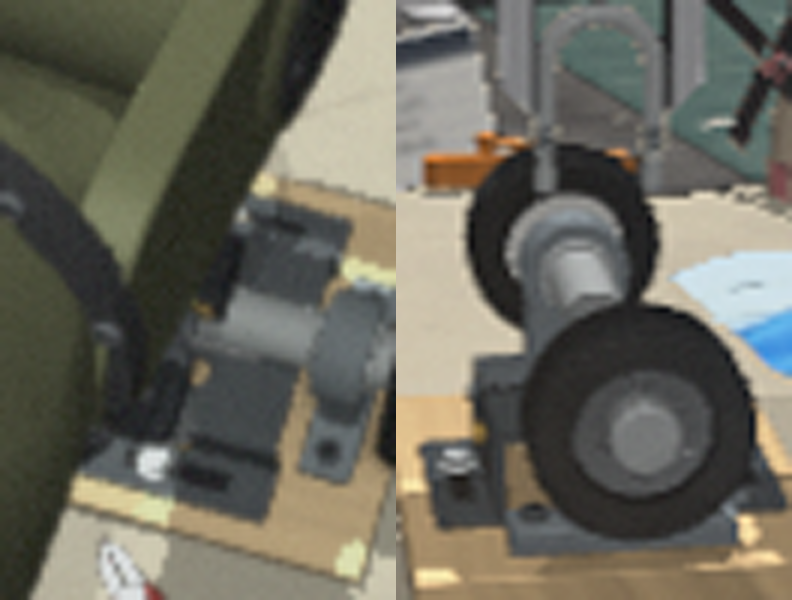

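```bash
python3 - <<'E'
from fit import *
o=ctrl.get_obs(); e=o['ee_pos']; y=o['eef_rot'][2]-np.pi/2
ax=np.array([np.cos(y),np.sin(y),0]); n=np.array([-np.sin(y),np.cos(y),0])
def hit(X,Y,c=0):
    u,v=253-33+(X-396+.5)/6-.5,175-50+(Y+.5)/6-.5
    a,d=ray('side',u,v); p=a+d*((e+c*n-a)@n)/(d@n); return np.round([(p-e)@ax*1000,p[2]*1000-e[2]*1000],2)
for X,Y in((547,100),(546,150),(653,100),(652,150),(545,192),(652,187),(601,9)): print((X,Y),hit(X,Y),hit(X,Y,.003))
# U fit with side points inside the finger gap; tilt free in x not modelled
d=np.load('pics/side_d.npy');P=cloud('side',d).reshape(-1,3);a=(P-e)@ax+.0;b=(P-e)@n;h=P[:,2]-e[2]
for lo,hi in((-.02,-.012),(-.012,0),(0,.012),(.012,.025)):
    m=(np.abs(b)<.02)&(h>lo)&(h<hi)&(np.abs(a)<.03)
    L=m&(a<0);Rr=m&(a>0); print(lo,'L a,b',np.median(a[L]).round(4),a[L].min().round(4),a[L].max().round(4),np.median(b[L]).round(4),'R',np.median(a[Rr]).round(4),a[Rr].min().round(4),a[Rr].max().round(4),np.median(b[Rr]).round(4))
m=(np.abs(b)<.02)&(h>.02)&(np.abs(a)<.012); print('bow b',np.percentile(b[m],[5,50,95]))
E
```

```text
(547, 100) [-18.5    2.07] [-18.16   1.29]
(546, 150) [-18.92 -14.91] [-18.58 -15.75]
(653, 100) [16.73  0.91] [17.2   0.12]
(652, 150) [ 16.54 -16.18] [ 17.   -17.03]
(545, 192) [-19.34 -29.35] [-19.   -30.24]
(652, 187) [ 16.65 -28.97] [ 17.11 -29.87]
(601, 9) [-0.65 31.93] [-0.25 31.25]
-0.02 L a,b -0.0206 -0.0245 -0.0162 -0.0037 R 0.0154 0.0117 0.0199 -0.0035
-0.012 L a,b -0.0207 -0.0243 -0.0158 -0.0038 R 0.0163 0.0113 0.0208 -0.0042
0 L a,b -0.0229 -0.0291 -0.0183 -0.0072 R 0.0196 0.013 0.0286 -0.0063
0.012 L a,b -0.0222 -0.0291 -0.0123 -0.0062 R 0.0195 0.0055 0.03 -0.0066
bow b [-0.01982638 -0.01789833  0.0002561 ]
```

In the top view the arm now hides the U-bolt. The side view shows it upright in the fingers, legs at crop x=546 and 653, tips near y=190, over the axle. It sits about 28.5 mm below the TCP and is already aligned to under 0.5 mm, so I descend past the axle.

To row units: 65 mm / 300 = 0.2167, 62 mm / 300 = 0.2067, -0.002 rad / 6.2832 = -0.0003.

Request:
arm_command(
  plan=[
    [[0.001,-0.0007,0.05,-0.0003,0,0,1],[0.001,-0.0007,0.1,-0.0003,0,0,1],[0.001,-0.0007,0.12,-0.0003,0,0,1],[0.001,-0.0007,0.1333,-0.0003,0,0,1],[0.001,-0.0007,0.1467,-0.0003,0,0,1],[0.001,-0.0007,0.1567,-0.0003,0,0,1],[0.001,-0.0007,0.1667,-0.0003,0,0,1],[0.001,-0.0007,0.18,-0.0003,0,0,1],[0.001,-0.0007,0.1933,-0.0003,0,0,1],[0.001,-0.0007,0.2067,-0.0003,0,0,1],[0.001,-0.0007,0.2167,-0.0003,0,0,1],[0.001,-0.0007,0.2167,-0.0003,0,0,1]],
  ],
  squeeze=50,
)

```text
time_s: 5.0
ee_pos: [0.4888, -0.1324, 0.0843]
eef_rot: [3.141, -0.0, 1.316]
force: [0.0, 0.6, -0.7]
grip_width: 0.0426
grip_force: 50.0
```

To row units: 9 mm / 300 = 0.03, 8 mm / 300 = 0.0267.

Request:
arm_command(
  plan=[
    [[-0.0027,0,0.0067,0,0,0,1],[-0.0027,0,0.0133,0,0,0,1],[-0.0027,0,0.02,0,0,0,1],[-0.0027,0,0.0233,0,0,0,1],[-0.0027,0,0.0267,0,0,0,1],[-0.0027,0,0.03,0,0,0,1],[-0.0027,0,0.03,0,0,0,1]],
  ],
)

```text
time_s: 5.7
ee_pos: [0.4888, -0.1332, 0.0756]
eef_rot: [3.141, -0.0, 1.316]
force: [0.1, 0.3, -1.1]
grip_width: 0.0427
grip_force: 50.0
```

To row units: 5 mm / 300 = 0.0167, 4 mm / 300 = 0.0133.

Request:
arm_command(
  plan=[
    [[0,0,0.0033,0,0,0,1],[0,0,0.0067,0,0,0,1],[0,0,0.01,0,0,0,1],[0,0,0.0133,0,0,0,1],[0,0,0.0167,0,0,0,1],[0,0,0.0167,0,0,0,1]],
  ],
)

```text
time_s: 6.3
ee_pos: [0.4887, -0.1332, 0.0706]
eef_rot: [3.141, -0.0, 1.316]
force: [-0.2, 0.0, -1.1]
grip_width: 0.0425
grip_force: 50.0
```

The tips are well below the seat's top with no force, so both legs are in the holes. I'll press on gently.

To row units: 8 mm / 300 = 0.0267, 7 mm / 300 = 0.0233.

Request:
arm_command(
  plan=[
    [[0,0,0.0067,0,0,0,1],[0,0,0.0133,0,0,0,1],[0,0,0.0167,0,0,0,1],[0,0,0.02,0,0,0,1],[0,0,0.0233,0,0,0,1],[0,0,0.0267,0,0,0,1],[0,0,0.0267,0,0,0,1]],
  ],
  squeeze=58,
)

```text
time_s: 7.0
ee_pos: [0.489, -0.1334, 0.0629]
eef_rot: [3.14, 0.0, 1.316]
force: [0.8, -1.0, -0.5]
grip_width: 0.0426
grip_force: 58.0
```

To row units: 5 mm / 300 = 0.0167, 4 mm / 300 = 0.0133.

Request:
arm_command(
  plan=[
    [[0,0,0.0033,0,0,0,1],[0,0,0.0067,0,0,0,1],[0,0,0.01,0,0,0,1],[0,0,0.0133,0,0,0,1],[0,0,0.0167,0,0,0,1],[0,0,0.0167,0,0,0,1]],
  ],
)

```text
time_s: 7.6
ee_pos: [0.4888, -0.1332, 0.0574]
eef_rot: [3.141, -0.0, 1.316]
force: [2.8, -2.6, -1.4]
grip_width: 0.0423
grip_force: 58.0
```

To row units: 3 mm / 300 = 0.01, 2 mm / 300 = 0.0067.

Request:
arm_command(
  plan=[
    [[0,0,0.0033,0,0,0,1],[0,0,0.0067,0,0,0,1],[0,0,0.01,0,0,0,1],[0,0,0.01,0,0,0,1]],
  ],
)

```text
time_s: 8.0
ee_pos: [0.4887, -0.1331, 0.0543]
eef_rot: [3.141, -0.0, 1.316]
force: [2.7, -0.5, -3.2]
grip_width: 0.0425
grip_force: 58.0
```

```bash
python3 - <<'E'
from fit import *
o=ctrl.get_obs(); print(o['force'],o['moment'],o['ee_pos'])
p,d=grab('side'); cv2.imwrite('pics/in1.png',cv2.resize(p[130:220,205:305],None,fx=6.6,fy=6.6,interpolation=cv2.INTER_CUBIC))
E
```

```text
[ 2.72087122 -0.52074034 -3.15814198] [-0.31816182 -0.94461381  0.06077054] [ 0.48867185 -0.13309942  0.05430604]
```

View pics/in1.png

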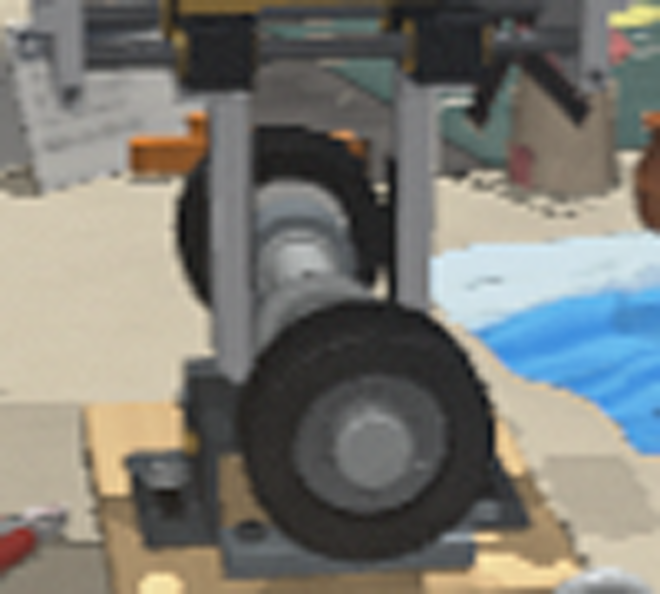

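The side view shows the U-bolt down round the axle, bow hidden behind the pillow block near (300,280), fingers on both sides. I'll go the last bit until the axle pushes back.

To row units: 1.2 mm / 300 = 0.004, 0.6 mm / 300 = 0.002.

Request:
arm_command(
  plan=[
    [[0,0,0.002,0,0,0,1],[0,0,0.004,0,0,0,1],[0,0,0.004,0,0,0,1]],
  ],
)

```text
time_s: 8.35
ee_pos: [0.4889, -0.1332, 0.0539]
eef_rot: [3.14, -0.0, 1.316]
force: [0.4, -0.4, 5.4]
grip_width: 0.0423
grip_force: 58.0
```

To row units: 1.2 mm / 300 = 0.004, 0.6 mm / 300 = 0.002.

Request:
arm_command(
  plan=[
    [[0,0,0.002,0,0,0,1],[0,0,0.004,0,0,0,1],[0,0,0.004,0,0,0,1]],
  ],
)

```text
time_s: 8.65
ee_pos: [0.4889, -0.1332, 0.0536]
eef_rot: [3.14, -0.0, 1.316]
force: [-5.2, 0.7, 19.1]
grip_width: 0.0428
grip_force: 58.0
```

To row units: -1.6 mm / 300 = -0.0053, -1 mm / 300 = -0.0033.

Request:
arm_command(
  plan=[
    [[0,0,-0.0033,0,0,0,1],[0,0,-0.0053,0,0,0,1],[0,0,-0.0053,0,0,0,-1],[0,0,-0.0053,0,0,0,-1],[0,0,-0.0053,0,0,0,-1],[0,0,-0.0053,0,0,0,-1],[0,0,-0.0053,0,0,0,-1],[0,0,-0.0053,0,0,0,-1]],
  ],
)

```text
time_s: 9.45
ee_pos: [0.4887, -0.1332, 0.0539]
eef_rot: [3.141, -0.0, 1.316]
force: [-0.5, -0.6, -0.3]
grip_width: 0.0867
grip_force: 0.0
```

To row units: -200 mm / 300 = -0.6667, -180 mm / 300 = -0.6.

Request:
arm_command(
  plan=[
    [[0,0,-0.0667,0,0,0,-1],[0,0,-0.2,0,0,0,-1],[0,0,-0.3667,0,0,0,-1],[0,0,-0.5,0,0,0,-1],[0,-0.2,-0.5,0,0,0,-1],[0,-0.3667,-0.5,0,0,0,-1],[-0.1667,-0.5333,-0.5,0,0,0,-1],[-0.3333,-0.6,-0.5,0,0,0,-1],[-0.5,-0.6,-0.5,0,0,0,-1],[-0.6667,-0.6,-0.5,0,0,0,-1],[-0.6667,-0.6,-0.5,0,0,0,-1]],
  ],
)

```text
time_s: 10.55
ee_pos: [0.2624, -0.2839, 0.204]
eef_rot: [3.14, 0.001, 1.314]
force: [0.1, 1.1, 0.0]
grip_width: 0.094
grip_force: 0.0
```

```bash
python3 - <<'E'
from fit import *
o=ctrl.get_obs(); print(o['time_s'],o['force'],o['ee_pos'],o['grip_width'])
ims=[]
for n,(v,u) in(('top',(176,220)),('side',(180,255))):
    p,d=grab(n); P=cloud(n,d).reshape(-1,3)
    print(n,ufit(P,[.4888,-.1332,np.radians(-14.6),.025],.06))
    ims.append(cv2.resize(p[v-45:v+45,u-33:u+33],None,fx=6,fy=6,interpolation=cv2.INTER_CUBIC))
cv2.imwrite('pics/end.png',np.hstack(ims))
E
```

```text
10.55 [0.13785071 1.11096411 0.01437495] [ 0.26243552 -0.28385983  0.20400861] 0.09395597082612006
top (array([ 0.48977426, -0.13383305, -0.2772584 ,  0.02536171]), 100, np.float64(0.0012492219850496159))
side (array([ 0.48679988, -0.13403962, -0.24181877,  0.02461378]), 90, np.float64(0.0011716080524937097))
```

View pics/end.png

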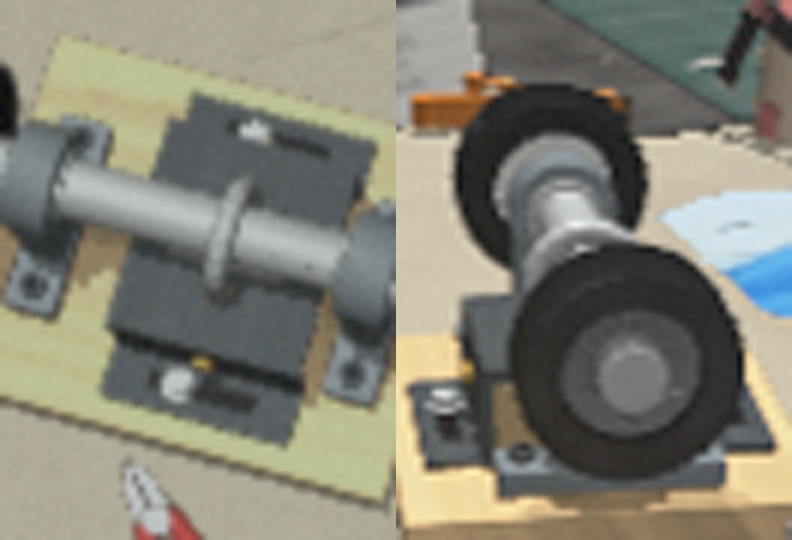

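The U-bolt straddles the axle upright, bow at top-view crop (232,235), and both cameras put its origin about 25 mm up, so it is fully home. Handing in.

```bash
python3 -c "
from station import ctrl
print(ctrl.hand_in())"
```

```text
the job is handed in; nothing more can be done
None
```

The wide U-bolt is pressed home upright on the axle, released and handed in at about 10.7 s. It stopped firmly at 19 N and both cameras put its origin about 25 mm up, but I did not see the catches snap. The narrow U-bolt was not touched.

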